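# Pull-test the wand clip on the vacuum tool rack

### The arm

A 7-joint arm with a two-finger parallel gripper is mounted at the origin on the work surface. World frame = base frame: x ahead of the robot, y to its left, z up, the work surface at z = 0. Lengths are in m, angles in rad, forces in N, time in s.
With the tool pointing down it reaches from about 0.425 to 0.925 m from the base axis. Payload 6.8 kg.
Tool frame: the origin (TCP) lies at the very end of the fingers, on their centre line; the grasp point (between the pads) lies bot.hold_point_z behind it (bot.hold_point_z is the distance from the TCP to the grasp point, in m); x points along the fingers, z is the direction in which the jaws open and shut, and the axes are right-handed (so a half turn about x gives the same grasp; the last joint's range is limited). The gripper opens to 85 mm and grips with 20 to 120 N. Pads are 22 mm wide; open, the fingers measure 114 mm over their backs; the gripper's body (76 mm by 85 mm) begins 54 mm behind the grasp point. The pads swing forward as they close: fully open they stand 13 mm farther back than shut.
Start: joints at [-1.23, 0.477, 0.022, 1.555, -0.011, 1.109, -0.083], TCP at [0.293, 0.608, 0.231] pointing down, gripper open.
Joint ranges: [-2.96, 2.96], [-0.34, 2.1], [-1.41, 1.46], [0.24, 2.44], [-1.37, 4.51], [0.17, 1.92], [-2.96, 2.96]. Speed limits (rad/s): [2.39, 2.39, 3.14, 3.14, 3.14, 3.14, 3.14].

### API

Orientations are given as a unit quaternion [w, x, y, z].
In Python, from station import bot gives the robot as it stands.
- The arm moves only by the tool drive_tool, never from a script. Its arguments are lists of equal length, an entry for each row: "slide": the shift along the world's x, y, z in mm, a list of three; "turn": the turn, a rotation vector about the world's x, y, z in rad, a list of three; "gripper": the opening, from 0 (shut) to 1 (fully open). A call has 1 to 10 rows; each row is the pose to reach, as a shift and turn from the pose measured when the call began; what a row does not reach only later rows make up. A row lasts 1/10 s, in which the tool goes at most 50 mm and 8.59 degrees, less where a joint would pass 70% of its speed; a pose out of reach is approached as far as the arm can. A call with a gripper value outside its range is refused whole. The fingers move at their own pace and stop on an object; "squeeze" is the grip in N (left out, the last holds). Time passes only in rows, so rows that repeat a pose let the fingers close. It gives the time, the measured TCP pose, the force and the opening at its end, in the units of the state.
- bot.get_obs(): the state, without advancing time (a new reading comes with each control period).
- bot.read_camera(name): name is "scene" or "top" or "wrist"; returns a dict with "color" (420x560x3 uint8, red, green, blue), "fovy" (degrees; the focal length in pixels is half the picture's height over the tangent of half this angle, whatever the lens; pixels are square), "cx", "cy" (the principal point, pixels), "R" (3x3) and "t" (3): a world point X has camera coordinates R X + t. Camera axes: x right, y down, z forward; pixel columns grow to the right and rows downward; lengths in m; the calibration is good to about 2 mm. A picture is of the moment at which its call begins. There is no depth.
- bot.hand_in(): hands the job in, once; it reports no verdict.
The state is a dict: "t": time; "q": joint angles; "joint_vel": joint speeds; "joint_torque": joint torques, N m; "eef_pos": TCP position; "tool_rot": TCP orientation; "contact_force": force on the tool from outside, world axes, zero at the start; "torque": the same for the moment, N m; "gripper_width": opening from 0.0 (shut) to 1.0 (fully open).
Only numpy, scipy, OpenCV 4.12 (cv2) and the standard library are available. Lean on these libraries where they do the work, as an engineer would, in place of code of your own. Each camera call takes 0.05 s, during which the arm holds its last target.

### The job

Before this vacuum tool rack goes back on the wall, prove that its wand clip, the largest of the three holders (the wide U-shaped one), is snapped in properly: grip it and pull it straight up, away from the plate, with about 12 newtons and never more than 20, and keep the pull on for two seconds. Then ease it slowly back down until it is seated again, without letting it snap back, and let go. Leave the brush head and the crevice tool where they lie.

Things in the scene. Friction and masses are not known exactly. Their poses are not given: they have to be found in the camera images.
- wand_clip_grip (a point): Point midway between the two prongs of the wand clip, a grey plastic U open to the top: prongs 30 mm (x) x 6 x 36 high on an 8 mm base, 46 wide over their outer faces (y), 34 clear inside. z up. The point is 18 below the prong tops, 26 above the clip's underside, 52 above the table when seated. In its row along y, 130 mm apart in any order: a smaller U (26 wide, 34 high), a round post (23 across).
- wand_clip (a joint): How far the wand clip is pulled up from its seat, in m: 0 seated, at most 0.035. It slides along z only, on a rubber-sprung stud in a fixed white foot 44 x 58 mm (x, y) and gives 1.25 mm per newton (800 N/m; its weight adds 0.5 N): 12 N lifts it about 14.5 mm, 20 N about 24.5 mm. The rubber also resists fast motion (25 N per m/s). Released, it springs back.
- brush_head: Bystander: black round dusting brush head standing on its bristles, 62 mm across, 75 mm high, loose on the drywall panel (280 x 460 mm, 12.5 thick, fixed flat on the table, turned up to 0.3 rad) that bears the rack, on the robot's side of it. Origin at the centre of its underside, z up.
- crevice_tool: Bystander: black crevice tool lying flat, 240 mm long, 36 mm wide and high, loose on the same panel, on the robot's side of the rack. Origin on its underside, 130 mm from the round socket end, 110 mm from the flat tip; y points to the tip.

How it is judged:
On the way:
1. the wand clip is pulled up with about 12 N (8 to 16 N: 10 to 20 mm up) and held so for 1 s (value of joint wand_clip between 0.01 and 0.02 m), for 1 s.
At the end, for the whole second after the job is handed in: The wand clip is seated again (within 2 mm) and the brush head and crevice tool lie within 20 mm of where they began (value of joint wand_clip below 0.002 m and distance of each of brush_head, crevice_tool from where it was at the start of the episode below 0.02 m); the robot touches nothing.
It fails at once if the wand clip is pulled with more than 20 N (more than 25 mm up) (value of joint wand_clip above 0.025 m).
It fails at once if the wand clip snaps back (faster than 0.2 m/s) instead of being eased down (velocity of joint wand_clip below -0.2 m/s).
It fails at once if the brush head or the crevice tool is moved by 20 mm or more (distance of any of brush_head, crevice_tool from where it was at the start of the episode above 0.02 m).
It also fails if it takes over 35 s, if anything falls off the work surface, if the arm or the gripper's body presses on something with over 40 N, if the wrist force passes 120 N, or if a joint passes its speed limit or range.

## Working session

There is one attempt and no reset: what is moved stays moved. The work goes in short steps, Python scripts to look and compute and a tool call to move; the robot and the scene stay as the last step left them, time stands still between calls to the robot, and variables do not carry over. Pictures are saved under pics/ and viewed, and the job is handed in when it is done.

Besides the shell and the picture viewer there is one more tool, called after ">>>" by a JSON object that holds its "method" and its "body", one argument or row to a line. drive_tool: Moves the arm, as the interface text tells. Its arguments: {"type":"object","properties":{"slide":{"type":"array"},"turn":{"type":"array"},"gripper":{"type":"array"},"squeeze":{"type":"number"}},"required":["slide","turn","gripper"]}

```bash
mkdir -p pics; python3 - <<'E'
from station import bot
import cv2
o=bot.get_obs();print(o, bot.hold_point_z)
for n in("scene","top","wrist"):
    c=bot.read_camera(n);cv2.imwrite(f"pics/{n}0.png",c["color"][:,:,::-1]);print(n,c["fovy"],c["cx"],c["cy"],c["R"],c["t"])
E
```

```text
{'t': 0.0, 'q': array([-1.23011209,  0.47775327,  0.02231913,  1.55648711, -0.01155555,
        1.10934987, -0.08311305]), 'joint_vel': array([-9.87715151e-06,  5.57168134e-04, -6.41652969e-04, -1.13261289e-03,
        1.77615234e-03,  4.71571525e-04, -8.26670959e-05]), 'joint_torque': array([ 6.75959618e-04, -5.96444178e+01,  1.60800666e+00, -2.81197625e+01,
        1.24412737e-02,  9.28773807e-03, -1.66324315e-05]), 'eef_pos': array([0.29258027, 0.60759763, 0.23034168]), 'tool_rot': array([ 0.59817639, -0.37658371,  0.59926575,  0.37583278]), 'contact_force': array([-0.07342532,  0.35183821,  1.38524587]), 'torque': array([-0.02438347, -0.03068305, -0.00430494]), 'gripper_width': 0.9967679303058741} 0.0187
scene 45.34073730680245 280.4487055557091 213.25813505359886 [[ 7.26025773e-01  6.87667489e-01  3.88519744e-05]
 [ 5.63273731e-01 -5.94660885e-01 -5.73673370e-01]
 [-3.94473423e-01  4.16523536e-01 -8.19084161e-01]] [-0.38334849 -0.22264659  0.98526583]
top 46.55694867031315 285.23237041117926 206.10300445506198 [[ 0.00625312 -0.99989693 -0.01292395]
 [-0.99971355 -0.00595234 -0.02318162]
 [ 0.0231023   0.01306521 -0.99964773]] [0.00601805 0.49022424 0.78885233]
wrist 67.06020832814448 282.01375810284475 206.04427360993594 [[ 0.4347396   0.90055449 -0.00175851]
 [ 0.85228506 -0.4108054   0.32380411]
 [ 0.29088084 -0.14226922 -0.94612251]] [-0.67494458 -0.04052131  0.38095539]
```

View pics/scene0.png

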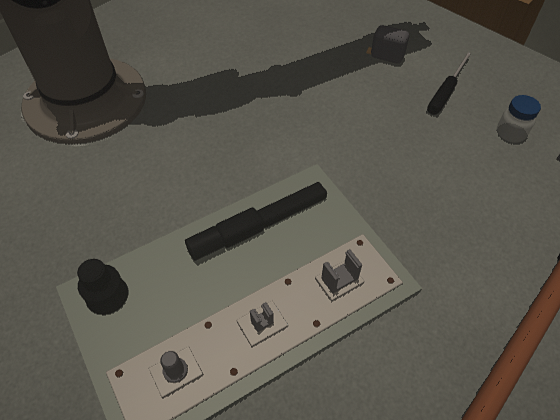

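View pics/top0.png

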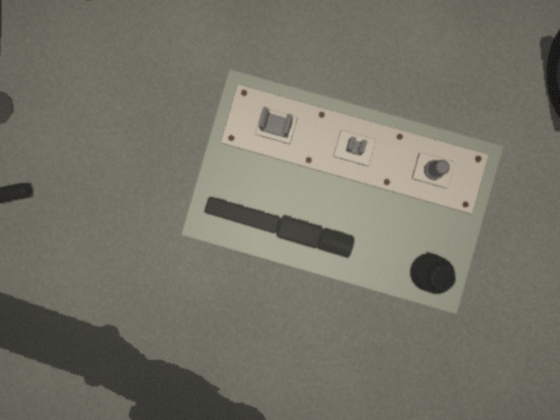

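View pics/wrist0.png

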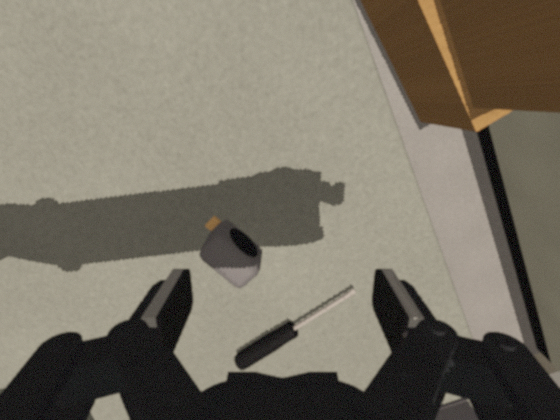

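The wand clip shows at about (341,273) in the scene view and (276,123) in the top view. The crevice tool is nearby, on the robot's side. I'll enlarge both views.

```bash
python3 - <<'E'
import cv2,numpy as np
a=cv2.imread("pics/top0.png")[85:160,230:320];b=cv2.imread("pics/scene0.png")[235:310,300:390]
for n,i in(("topz",a),("scenez",b)):
    i=cv2.resize(i,None,fx=8,fy=8,interpolation=cv2.INTER_CUBIC); cv2.imwrite(f"pics/{n}.png",np.clip(i*1.5,0,255))
E
```

```text
[ WARN:0@0.084] global loadsave.cpp:1063 imwrite_ Unsupported depth image for selected encoder is fallbacked to CV_8U.
```

View pics/topz.png

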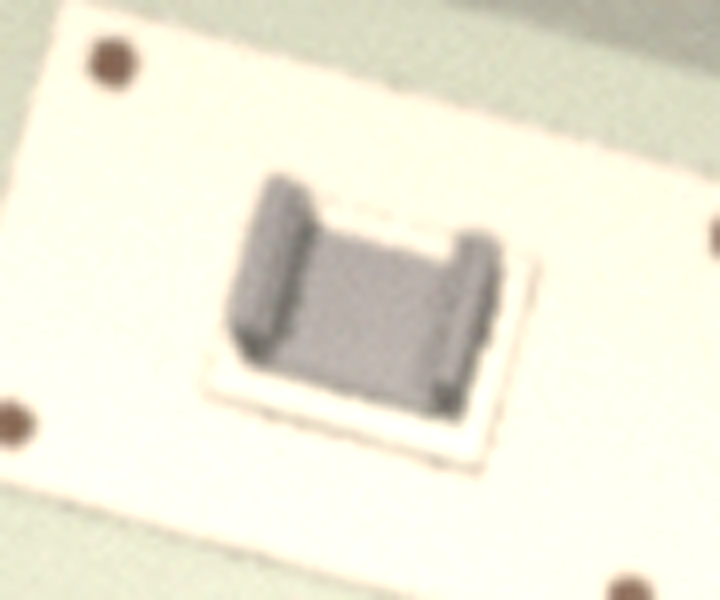

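View pics/scenez.png

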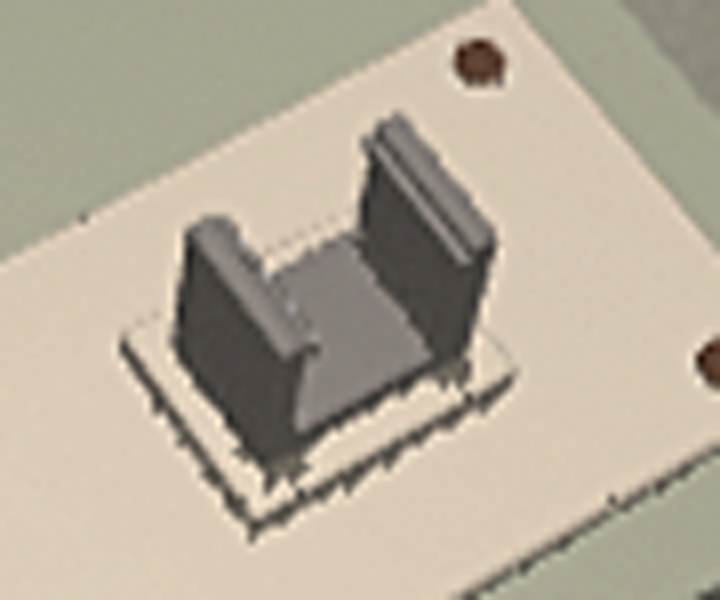

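```bash
cat > h.py <<'E'
from station import bot
import numpy as np
def proj(c,X):
    p=np.asarray(X)@c["R"].T+c["t"];f=210/np.tan(np.radians(c["fovy"])/2)
    return p[:,:2]/p[:,2:]*f+[c["cx"],c["cy"]]
def world(x,y,a,L):
    L=np.asarray(L,float);ca,sa=np.cos(a),np.sin(a)
    return np.c_[x+ca*L[:,0]-sa*L[:,1],y+sa*L[:,0]+ca*L[:,1],L[:,2]]
E
python3 - <<'E'
from h import *
import cv2
from scipy.optimize import least_squares
S=bot.read_camera("scene");T=bot.read_camera("top")
zt=.070;zf=.0255
Ls=[(-.015,.023,zt),(.015,.023,zt),(-.015,-.023,zt),(.015,-.023,zt),(-.022,-.029,zf),(.022,-.029,zf),(.022,.029,zf)]
Ps=np.array([(400,115),(495,240),(187,228),(298,352),(122,335),(253,520),(515,370)])/8+[300,235]
Lt=[(.015,.023,zt),(-.015,.023,zt),(-.022,.029,zf),(-.022,-.029,zf),(.022,-.029,zf)]
Pt=np.array([(268,178),(230,325),(207,393),(480,470),(540,262)])/8+[230,85]
def r(p,w=(1,1)): return np.r_[w[0]*(proj(S,world(*p,Ls))-Ps).ravel(),w[1]*(proj(T,world(*p,Lt))-Pt).ravel()]
for w in((1,1),(1,0),(0,1)):
    s=least_squares(lambda p:r(p,w),[.6,.1,-.25]);print(w,s.x,np.abs(s.fun).max())
    if w==(1,1):p=s.x;print(s.fun.round(1))
for n,c,o in(("S",S,(300,235)),("T",T,(230,85))):
    im=cv2.resize(c["color"][o[1]:o[1]+75,o[0]:o[0]+90,::-1],None,fx=8,fy=8)
    for L in([(a*.015,b,zt) for b in(.017,.023) for a in(1,-1)],[(a*.015,-b,zt) for b in(.017,.023) for a in(1,-1)],[(.022,.029,zf),(-.022,.029,zf),(.022,-.029,zf),(-.022,-.029,zf)]):
        q=((proj(c,world(*p,L))-o)*8).astype(int)[[0,1,3,2]]
        cv2.polylines(im,[q],True,(0,0,255),1)
    cv2.imwrite(f"pics/fit{n}.png",im)
# tool
o=bot.get_obs();from scipy.spatial.transform import Rotation as R
M=R.from_quat(np.roll(o["tool_rot"],-1)).as_matrix();print(M)
E
```

```text
(1, 1) [ 0.61950475  0.02613762 -0.25175341] 2.9104497633090887
[-1.5 -0.5 -0.4 -0.3 -1.7  0.6 -2.9  1.5 -1.8  0.5 -0.6  0.9 -0.7  0.1
 -1.9 -1.7 -2.3 -0.9 -2.1 -0.8 -1.1 -1.2 -1.6 -1.8]
(1, 0) [ 0.62054649  0.02802479 -0.26443261] 1.6623892827402074
(0, 1) [ 0.61745434  0.0232827  -0.26625074] 0.5053028013463887
[[-3.10615237e-04 -9.00972776e-01  4.33875512e-01]
 [-8.53929995e-04  4.33875614e-01  9.00972376e-01]
 [-9.99999587e-01 -9.06435663e-05 -9.04136055e-04]]
```

```bash
python3 -c "
import cv2,numpy as np
cv2.imwrite('pics/fit2.png',cv2.resize(np.hstack([cv2.imread('pics/fitS.png'),cv2.imread('pics/fitT.png')]),(800,333)))"
```

```text
(no output)
```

View pics/fit2.png

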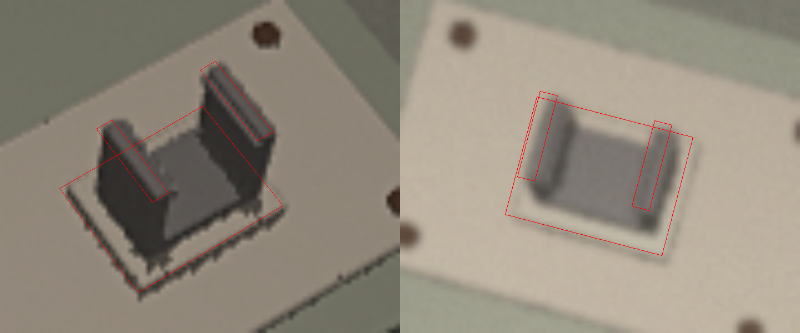

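The two views agree on yaw (−0.265 rad) but differ by about 5 mm in position. I'll go above the clip and refine with the wrist camera.

>>> {"method": "drive_tool", "body": {
  "slide": [
    [33,-58,0],
    [65,-116,0],
    [98,-174,0],
    [130,-232,0],
    [163,-290,0],
    [195,-348,0],
    [228,-406,0],
    [260,-464,0],
    [293,-522,0],
    [326,-582,0]
  ],
  "turn": [
    [0,0,0.02],
    [0,0,0.04],
    [0,0,0.06],
    [0,0,0.08],
    [0,0,0.1],
    [0,0,0.12],
    [0,0,0.14],
    [0,0,0.16],
    [0,0,0.18],
    [0,0,0.184]
  ],
  "gripper": [1,1,1,1,1,1,1,1,1,1]
}}

```text
t: 1.25
eef_pos: [0.5379, 0.1701, 0.2311]
tool_rot: [0.561, -0.43, 0.562, 0.43]
contact_force: [0.4, 0.8, -0.2]
gripper_width: 1.002
```

>>> {"method": "drive_tool", "body": {
  "slide": [
    [20,-36,0],
    [40,-72,0],
    [61,-108,0],
    [81,-144,0],
    [81,-144,0],
    [81,-144,0],
    [81,-144,0]
  ],
  "turn": [
    [0,0,0.02],
    [0,0,0.04],
    [0,0,0.05],
    [0,0,0.05],
    [0,0,0.05],
    [0,0,0.05],
    [0,0,0.05]
  ],
  "gripper": [1,1,1,1,1,1,1]
}}

```text
t: 1.95
eef_pos: [0.6185, 0.0275, 0.2308]
tool_rot: [0.55, -0.444, 0.55, 0.444]
contact_force: [0.1, 1.3, -0.2]
gripper_width: 0.998
```

```bash
python3 - <<'E'
from h import *
import cv2
o=bot.get_obs();from scipy.spatial.transform import Rotation as R
M=R.from_quat(np.roll(o["tool_rot"],-1)).as_matrix();print(o["t"],o["eef_pos"],np.arctan2(M[1,2],M[0,2]),M[:,0],o["contact_force"])
c=bot.read_camera("wrist");cv2.imwrite("pics/w1.png",c["color"][:,:,::-1])
E
```

```text
1.95 [0.61847128 0.02749669 0.23083348] 1.3582876849608139 [-4.16072634e-04  3.01753841e-04 -9.99999868e-01] [ 0.14586291  1.29066233 -0.21209839]
```

View pics/w1.png

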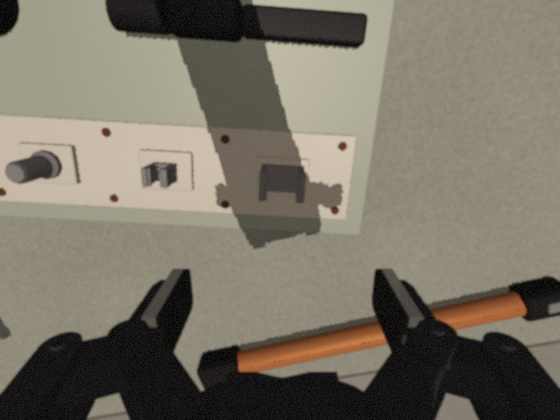

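```bash
python3 - <<'E'
import cv2,numpy as np
a=cv2.imread("pics/w1.png")[130:220,225:345]
i=cv2.resize(a,None,fx=6,fy=6,interpolation=cv2.INTER_CUBIC); cv2.imwrite("pics/w1z.png",np.clip(i*1.8,0,255).astype(np.uint8))
E
```

```text
(no output)
```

View pics/w1z.png

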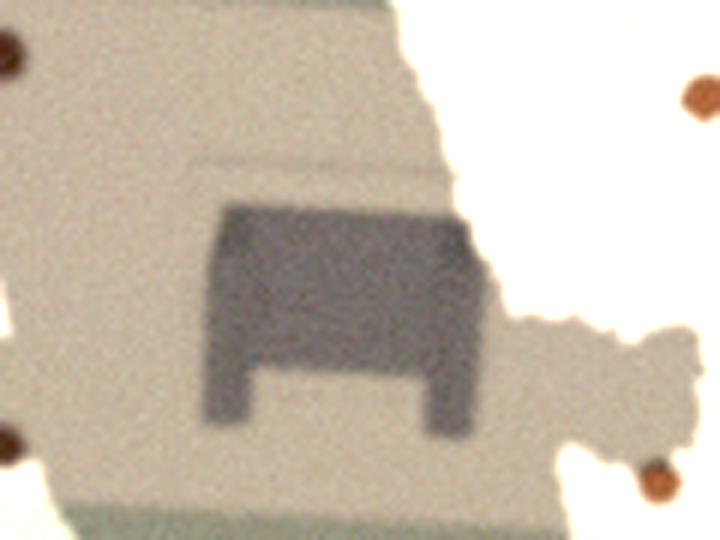

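```bash
python3 - <<'E'
from h import *
import cv2
from scipy.optimize import least_squares
W=bot.read_camera("wrist")
zt=.070
L=[(.015,-.023,zt),(.015,-.017,zt),(.015,.017,zt),(.015,.023,zt),(-.015,-.023,.026),(-.015,.023,.026)]
P=np.array([(203,425),(248,425),(425,438),(472,438),(225,206),(468,217)])/6+[225,130]
for k in (slice(0,6),slice(0,4)):
    s=least_squares(lambda p:(proj(W,world(*p,L[k]))-P[k]).ravel(),[.62,.02,-.25]);print(s.x,s.fun.round(1))
print(-W["R"].T@W["t"])
# residual of TCP projection
o=bot.get_obs();print(o["eef_pos"],proj(W,[o["eef_pos"]]))
E
```

```text
[ 0.61923772  0.02882416 -0.26861298] [-0.5  0.4 -2.   0.7  2.2  0.3  0.3  0.6 -0.5 -1.2  0.5 -0.7]
[ 0.61877299  0.02898527 -0.27247258] [-0.5 -0.2 -2.   0.1  2.2 -0.1  0.3  0.2]
[0.53647389 0.04662913 0.37290687]
[0.61846274 0.02785329 0.23100846] [[279.91015958 272.19774955]]
```

All three views place the clip near (0.6195, 0.028), with yaw −0.266. I'll correct the yaw by −0.053 and descend.

>>> {"method": "drive_tool", "body": {
  "slide": [
    [1,0.5,-20],
    [1,0.5,-45],
    [1,0.5,-70],
    [1,0.5,-95],
    [1,0.5,-115],
    [1,0.5,-130],
    [1,0.5,-130],
    [1,0.5,-130]
  ],
  "turn": [
    [0,0,-0.03],
    [0,0,-0.053],
    [0,0,-0.053],
    [0,0,-0.053],
    [0,0,-0.053],
    [0,0,-0.053],
    [0,0,-0.053],
    [0,0,-0.053]
  ],
  "gripper": [1,1,1,1,1,1,1,1],
  "squeeze": 60
}}

```text
t: 2.85
eef_pos: [0.6197, 0.0289, 0.1015]
tool_rot: [0.562, -0.43, 0.561, 0.43]
contact_force: [0.4, -0.2, -0.0]
gripper_width: 0.998
```

```bash
cat > st.py <<'E'
from h import *
import sys,cv2
from scipy.spatial.transform import Rotation as R
o=bot.get_obs()
M=R.from_quat(np.roll(o["tool_rot"],-1)).as_matrix();print(o["t"],o["eef_pos"].round(5),np.arctan2(M[1,2],M[0,2]).round(4),o["contact_force"].round(2),o["gripper_width"])
for a in sys.argv[1:]:
    n,f=a.split(":");c=bot.read_camera(n);cv2.imwrite(f"pics/{f}.png",c["color"][:,:,::-1])
E
python3 st.py wrist:w2 scene:s2
```

```text
2.85 [0.61971 0.02889 0.10151] 1.307 [ 0.38 -0.23 -0.03] 0.9978295283611505
```

View pics/w2.png

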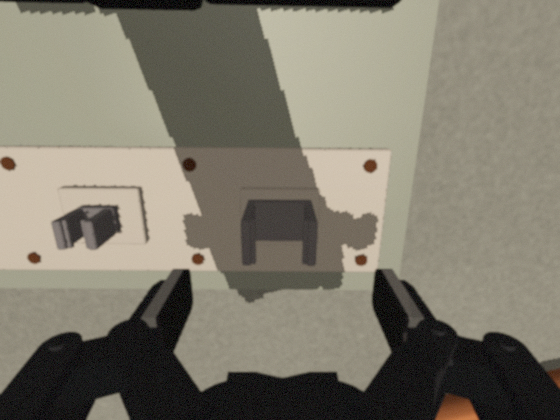

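View pics/s2.png

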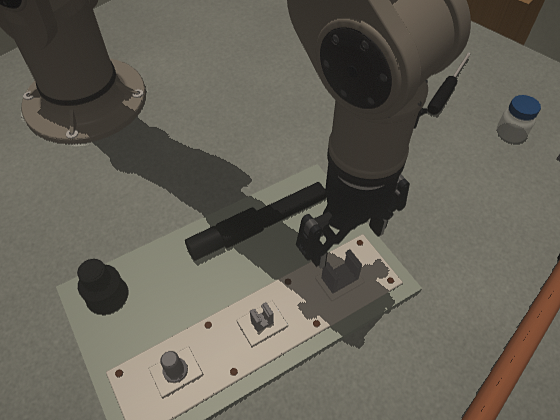

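The gripper straddles the clip: the prong tips are at (242,265) and (317,265), centred between the fingers to about 1 mm. The crevice tool is clear. I'll go down to grasp height.

>>> {"method": "drive_tool", "body": {
  "slide": [
    [0,-1.2,-15],
    [0,-1.2,-30],
    [0,-1.2,-45],
    [0,-1.2,-57],
    [0,-1.2,-65],
    [0,-1.2,-65],
    [0,-1.2,-65]
  ],
  "turn": [
    [0,0,0],
    [0,0,0],
    [0,0,0],
    [0,0,0],
    [0,0,0],
    [0,0,0],
    [0,0,0]
  ],
  "gripper": [1,1,1,1,1,1,1]
}}

```text
t: 3.65
eef_pos: [0.6205, 0.0274, 0.0372]
tool_rot: [0.562, -0.43, 0.561, 0.429]
contact_force: [0.2, -0.8, 0.8]
gripper_width: 0.998
```

```bash
python3 st.py wrist:w3 scene:s3
```

```text
3.65 [0.6205  0.02739 0.03719] 1.3065 [ 0.16 -0.75  0.82] 0.9982379470313882
```

View pics/w3.png

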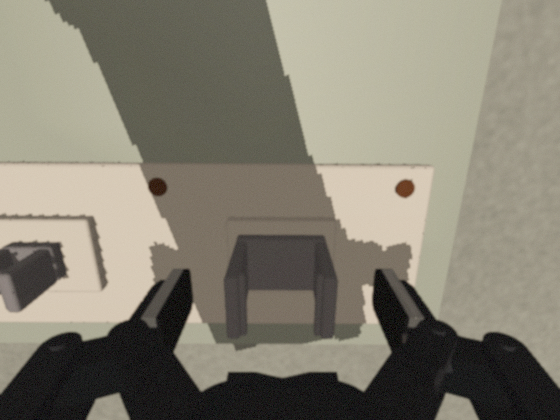

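>>> {"method": "drive_tool", "body": {
  "slide": [
    [0,0,0],
    [0,0,0],
    [0,0,0],
    [0,0,0],
    [0,0,0],
    [0,0,0],
    [0,0,0]
  ],
  "turn": [
    [0,0,0],
    [0,0,0],
    [0,0,0],
    [0,0,0],
    [0,0,0],
    [0,0,0],
    [0,0,0]
  ],
  "gripper": [0.85,0.7,0.6,0.5,0.4,0.3,0.3],
  "squeeze": 60
}}

```text
t: 4.45
eef_pos: [0.6209, 0.0266, 0.0385]
tool_rot: [0.563, -0.43, 0.561, 0.429]
contact_force: [-1.9, -1.8, 4.5]
gripper_width: 0.528
```

```bash
python3 st.py wrist:w4 scene:s4
```

```text
4.45 [0.62089 0.02661 0.03851] 1.3054 [-1.9  -1.75  4.52] 0.5283936931382568
```

View pics/w4.png

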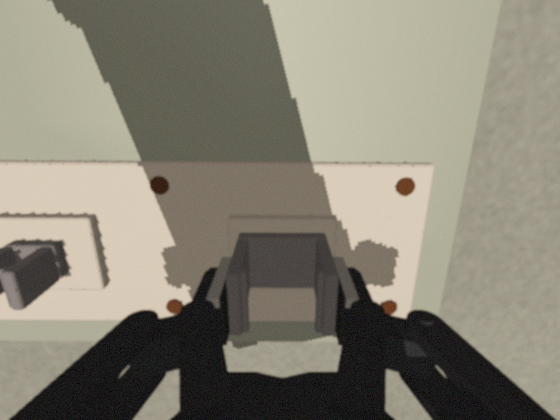

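The clip is gripped, with width 0.528 matching about 45–46 mm, and it is still seated. I'll start the pull slowly.

>>> {"method": "drive_tool", "body": {
  "slide": [
    [0,0,1],
    [0,0,2],
    [0,0,3],
    [0,0,4],
    [0,0,5],
    [0,0,6],
    [0,0,6],
    [0,0,6]
  ],
  "turn": [
    [0,0,0],
    [0,0,0],
    [0,0,0],
    [0,0,0],
    [0,0,0],
    [0,0,0],
    [0,0,0],
    [0,0,0]
  ],
  "gripper": [0.3,0.3,0.3,0.3,0.3,0.3,0.3,0.3]
}}

```text
t: 5.35
eef_pos: [0.6209, 0.0266, 0.0444]
tool_rot: [0.563, -0.43, 0.561, 0.429]
contact_force: [1.4, -0.6, -4.2]
gripper_width: 0.529
```

```bash
python3 st.py wrist:w5 scene:s5
```

```text
5.35 [0.62086 0.02661 0.04437] 1.3054 [ 1.43 -0.6  -4.21] 0.5292981058649245
```

View pics/w5.png

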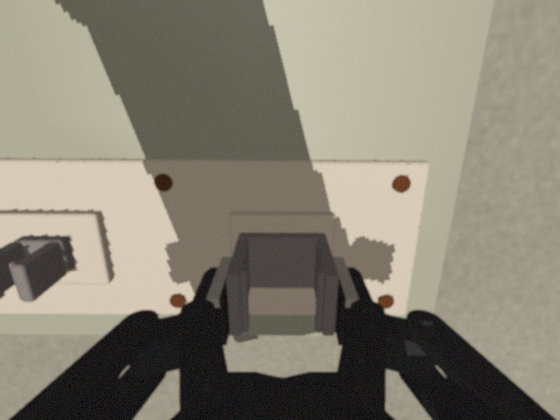

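The clip moves with the fingers, and the force of −4.2 N at 5.9 mm is about what the spring should give. I'll continue to about 14.5 mm.

>>> {"method": "drive_tool", "body": {
  "slide": [
    [0,0,1],
    [0,0,2],
    [0,0,3],
    [0,0,4],
    [0,0,5],
    [0,0,6],
    [0,0,7],
    [0,0,8],
    [0,0,8.6],
    [0,0,8.6]
  ],
  "turn": [
    [0,0,0],
    [0,0,0],
    [0,0,0],
    [0,0,0],
    [0,0,0],
    [0,0,0],
    [0,0,0],
    [0,0,0],
    [0,0,0],
    [0,0,0]
  ],
  "gripper": [0.3,0.3,0.3,0.3,0.3,0.3,0.3,0.3,0.3,0.3]
}}

```text
t: 6.45
eef_pos: [0.6208, 0.0266, 0.0529]
tool_rot: [0.563, -0.43, 0.561, 0.429]
contact_force: [3.7, -2.0, -13.0]
gripper_width: 0.523
```

```bash
python3 st.py wrist:w6
```

```text
6.45 [0.62082 0.02663 0.0529 ] 1.3054 [  3.67  -1.97 -12.96] 0.5234436742202832
```

View pics/w6.png

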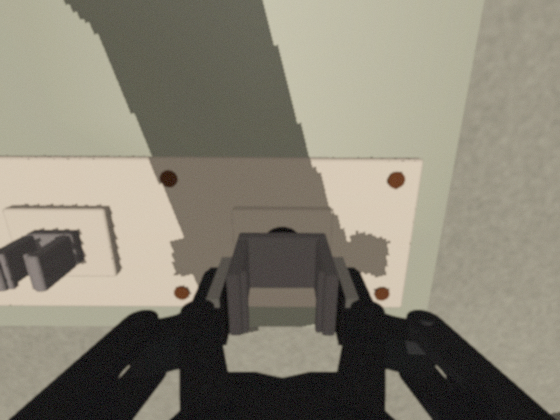

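The clip is up about 14.4 mm at about 13 N, without slip. Its position between the pads is unchanged, and the stud is now visible under it at (283,232). Holding.

>>> {"method": "drive_tool", "body": {
  "slide": [
    [0,0,0],
    [0,0,0],
    [0,0,0],
    [0,0,0],
    [0,0,0],
    [0,0,0],
    [0,0,0],
    [0,0,0],
    [0,0,0],
    [0,0,0]
  ],
  "turn": [
    [0,0,0],
    [0,0,0],
    [0,0,0],
    [0,0,0],
    [0,0,0],
    [0,0,0],
    [0,0,0],
    [0,0,0],
    [0,0,0],
    [0,0,0]
  ],
  "gripper": [0.3,0.3,0.3,0.3,0.3,0.3,0.3,0.3,0.3,0.3]
}}

```text
t: 7.5
eef_pos: [0.6208, 0.0266, 0.0529]
tool_rot: [0.563, -0.43, 0.561, 0.429]
contact_force: [3.4, -1.6, -10.8]
gripper_width: 0.529
```

>>> {"method": "drive_tool", "body": {
  "slide": [
    [0,0,0],
    [0,0,0],
    [0,0,0],
    [0,0,0],
    [0,0,0],
    [0,0,0],
    [0,0,0],
    [0,0,0],
    [0,0,0],
    [0,0,0]
  ],
  "turn": [
    [0,0,0],
    [0,0,0],
    [0,0,0],
    [0,0,0],
    [0,0,0],
    [0,0,0],
    [0,0,0],
    [0,0,0],
    [0,0,0],
    [0,0,0]
  ],
  "gripper": [0.3,0.3,0.3,0.3,0.3,0.3,0.3,0.3,0.3,0.3]
}}

```text
t: 8.5
eef_pos: [0.6208, 0.0267, 0.0529]
tool_rot: [0.563, -0.43, 0.561, 0.429]
contact_force: [4.6, -0.7, -12.1]
gripper_width: 0.53
```

>>> {"method": "drive_tool", "body": {
  "slide": [
    [0,0,0],
    [0,0,0],
    [0,0,0]
  ],
  "turn": [
    [0,0,0],
    [0,0,0],
    [0,0,0]
  ],
  "gripper": [0.3,0.3,0.3]
}}

```text
t: 8.8
eef_pos: [0.6208, 0.0266, 0.0529]
tool_rot: [0.563, -0.43, 0.561, 0.429]
contact_force: [3.9, -0.1, -12.4]
gripper_width: 0.529
```

```bash
python3 st.py wrist:w7
```

```text
8.8 [0.62082 0.02661 0.05286] 1.3054 [  3.92  -0.07 -12.36] 0.5286828036667076
```

View pics/w7.png

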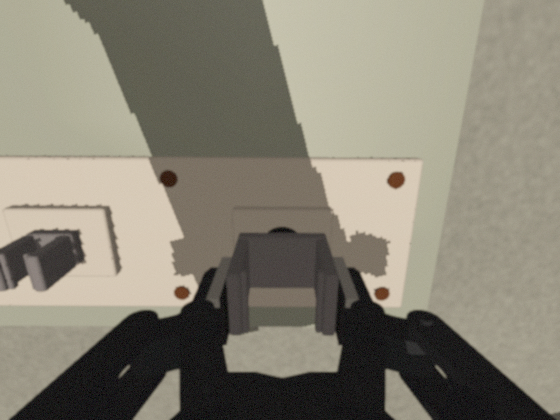

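The pull held for over 2 s at about 12 N with no slip, and the clip sits between the pads as before. Easing it down at about 10 mm/s.

>>> {"method": "drive_tool", "body": {
  "slide": [
    [0,0,-1],
    [0,0,-2],
    [0,0,-3],
    [0,0,-4],
    [0,0,-5],
    [0,0,-6],
    [0,0,-7],
    [0,0,-8],
    [0,0,-9],
    [0,0,-9]
  ],
  "turn": [
    [0,0,0],
    [0,0,0],
    [0,0,0],
    [0,0,0],
    [0,0,0],
    [0,0,0],
    [0,0,0],
    [0,0,0],
    [0,0,0],
    [0,0,0]
  ],
  "gripper": [0.3,0.3,0.3,0.3,0.3,0.3,0.3,0.3,0.3,0.3]
}}

```text
t: 9.85
eef_pos: [0.6208, 0.0266, 0.044]
tool_rot: [0.563, -0.43, 0.561, 0.429]
contact_force: [1.2, -0.1, -3.9]
gripper_width: 0.528
```

>>> {"method": "drive_tool", "body": {
  "slide": [
    [0,0,-1],
    [0,0,-2],
    [0,0,-3],
    [0,0,-4],
    [0,0,-5],
    [0,0,-5.5],
    [0,0,-6],
    [0,0,-6],
    [0,0,-6]
  ],
  "turn": [
    [0,0,0],
    [0,0,0],
    [0,0,0],
    [0,0,0],
    [0,0,0],
    [0,0,0],
    [0,0,0],
    [0,0,0],
    [0,0,0]
  ],
  "gripper": [0.3,0.3,0.3,0.3,0.3,0.3,0.3,0.3,0.3]
}}

```text
t: 10.75
eef_pos: [0.6209, 0.0267, 0.0385]
tool_rot: [0.563, -0.43, 0.561, 0.429]
contact_force: [-2.7, -1.1, 5.8]
gripper_width: 0.528
```

```bash
python3 st.py wrist:w8
```

```text
10.75 [0.62088 0.02665 0.03852] 1.3053 [-2.66 -1.11  5.8 ] 0.5281061928260705
```

View pics/w8.png

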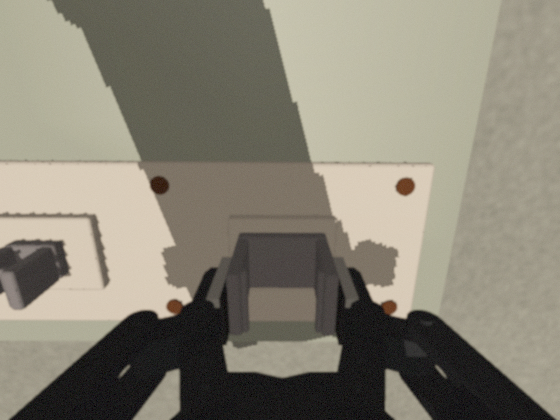

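The clip is seated again: the height (0.0385) and picture match those before the pull, and it is pressed lightly onto its seat. Releasing.

>>> {"method": "drive_tool", "body": {
  "slide": [
    [0,0,0],
    [0,0,0],
    [0,0,0],
    [0,0,0],
    [0,0,0],
    [0,0,0],
    [0,0,0],
    [0,0,0]
  ],
  "turn": [
    [0,0,0],
    [0,0,0],
    [0,0,0],
    [0,0,0],
    [0,0,0],
    [0,0,0],
    [0,0,0],
    [0,0,0]
  ],
  "gripper": [0.55,0.6,0.7,0.8,0.9,1,1,1],
  "squeeze": 20
}}

```text
t: 11.6
eef_pos: [0.6209, 0.0266, 0.0385]
tool_rot: [0.563, -0.43, 0.561, 0.429]
contact_force: [0.5, -0.1, -0.5]
gripper_width: 1.003
```

```bash
python3 st.py wrist:w9
```

```text
11.6 [0.62091 0.02663 0.03851] 1.3053 [ 0.49 -0.05 -0.55] 1.0031964700167852
```

View pics/w9.png

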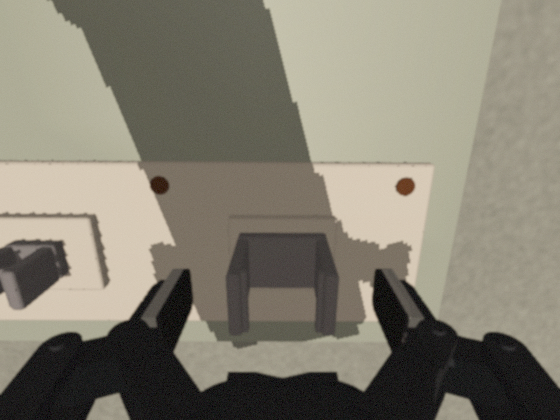

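The fingers are open and clear on both sides, and the clip is seated at (228–337, 235–333). Retreating straight up.

>>> {"method": "drive_tool", "body": {
  "slide": [
    [0,0,10],
    [0,0,25],
    [0,0,45],
    [0,0,70],
    [0,0,95],
    [0,0,120],
    [0,0,140],
    [0,0,150],
    [0,0,150],
    [0,0,150]
  ],
  "turn": [
    [0,0,0],
    [0,0,0],
    [0,0,0],
    [0,0,0],
    [0,0,0],
    [0,0,0],
    [0,0,0],
    [0,0,0],
    [0,0,0],
    [0,0,0]
  ],
  "gripper": [1,1,1,1,1,1,1,1,1,1]
}}

```text
t: 12.65
eef_pos: [0.6205, 0.0266, 0.1882]
tool_rot: [0.563, -0.43, 0.561, 0.429]
contact_force: [0.9, -0.5, -0.1]
gripper_width: 0.998
```

```bash
python3 st.py scene:s10
```

```text
12.65 [0.6205  0.02664 0.18824] 1.3054 [ 0.93 -0.48 -0.13] 0.9977985232858788
```

View pics/s10.png

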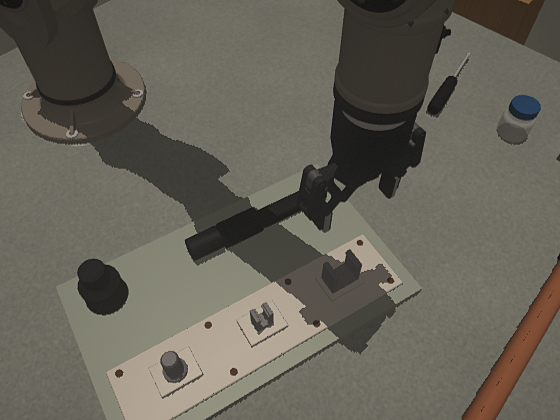

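The clip is seated at (341,273), as at the start. The brush head (103,287) and crevice tool (190–325) are unmoved, and the gripper is clear of everything.

```bash
python3 -c "
from station import bot
print(bot.hand_in())"
```

```text
the job is handed in; nothing more can be done
None
```

The wand clip passed its pull test. I gripped it and lifted it about 14.4 mm at 11–13 N, held that for just over 2 s with no sign of slipping, then eased it back down at about 10 mm/s and let go. I handed the job in at about 12.7 s of the 35 s allowed; no verdict is reported.

- **Seating:** the tool came back to the same height it had before the pull (0.0385 m). After release, the wrist picture matches the one taken before the pull.
- **Surroundings:** the final scene picture shows the brush head and crevice tool where they started. The gripper is open, 15 cm above its grasp height and touching nothing, with the measured force near zero.
- **Disagreement:** the top camera placed the clip about 5 mm from where the scene and wrist cameras did. I went with the scene and wrist views, and the grasp came out centred.
- **Not measured directly:** the clip's lift is worked out from the tool height, and the force readings fit the stated spring stiffness to within about 1 N.

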